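# Find the rocking corner of the balance plate and shim it

## Robot

A 7-joint arm with a two-finger parallel gripper is mounted at the origin on the work surface. World frame = base frame: x ahead of the robot, y to its left, z up, the work surface at z = 0. Lengths are in m, angles in rad, forces in N, time in s.
With the tool pointing down it reaches from about 0.4 to 0.85 m from the base axis. Payload 4.5 kg.
Tool frame: the origin (TCP) lies midway between the tips of the shut fingers; the grasp point (between the pads) lies behind it (r.grip_point_offset is the z of the grasp point in the tool frame, in m); z points along the fingers, y is the line along which they close (so a half turn about z gives the same grasp; the last joint's range is limited). The gripper opens to 88 mm and grips with 3 to 60 N. Pads are 18 mm wide; open, the fingers measure 123 mm over their backs; the gripper's body (75 mm by 187 mm) begins 45 mm behind the grasp point.
Start: joints at [-1.133, 0.689, -0.195, 1.565, 0.157, 0.902, -0.215], TCP at [0.246, 0.575, 0.239] pointing down, gripper open.
Joint ranges: [-3.01, 3.01], [-0.46, 2.08], [-1.47, 1.51], [0.13, 2.56], [-1, 4.14], [0.04, 2.09], [-2.66, 2.66]. Speed limits (rad/s): [2.57, 2.57, 3.14, 3.14, 3.14, 3.14, 3.14].

## Interface

Orientations are given as a unit quaternion [x, y, z, w].
In Python, from plant import r, optics, workorder gives the robot as it stands.
- The arm moves only by the shell command python3 -m creep 'ROWS' [FORCE]. ROWS is JSON, a list of rows, each an object of numbers: "grip": the gripper command: -1 is shut, 1 is fully open, values between are in proportion; "tx", "ty", "tz": the shift along the tool's x, y, z in cm; "spin": the turn about the tool's z in degrees. In form: [{"grip": .., "tx": .., "ty": .., "tz": .., "spin": ..}, ...]. A call has 1 to 8 rows; each row shifts and turns the commanded pose from where the row before left it, along the tool's axes as they then stand; what a row does not reach is not made up. A row lasts 1/12 s, in which the tool goes at most 41.7 mm and 7.16 degrees, less where a joint would pass 70% of its speed; a pose out of reach is approached as far as the arm can. A call with a gripper value outside its range is refused whole. The fingers move at their own pace and stop on an object; FORCE is the grip in N (left out, the last holds). Time passes only in rows, so rows that do not move let the fingers close. It gives the time, the measured TCP pose, the force, the opening and the grip force at its end, in the units of the state.
- r.get_state(): the state, without advancing time (a new reading comes with each control period).
- optics.snapshot(name): name is "scene" or "top"; returns (picture, depth): 480x640x3 uint8, red, green, blue; 480x640 float32, m along the optical axis (not along the pixel's ray), 0 where there is no reading.
- optics.get_calibration(name): a dict with "fx", "fy", "cx", "cy" (pixels), "extrinsics" (4x4, takes a point from world to camera coordinates). Camera axes: x right, y down, z forward; pixel columns grow to the right and rows downward; lengths in m; the calibration is good to about 2 mm. A picture is of the moment at which its call begins. get_calibration takes no time and is no camera call.
- workorder.finish_job(): hands the job in; it is judged then, once.
The state is a dict: "clock": time; "q": joint angles; "qd": joint speeds; "joint_torque": joint torques, N m; "tool_pos": TCP position; "eef_rot": TCP orientation; "contact_force": force on the tool from outside, world axes, zero at the start; "moment": the same for the moment, N m; "opening": opening from 0.0 (shut) to 1.0 (fully open); "finger_force": force on a finger pad.
Only numpy, scipy, OpenCV 4.12 (cv2) and the standard library are available. Lean on these libraries where they do the work, as an engineer would, in place of code of your own. Each camera call takes 0.05 s, during which the arm holds its last target. There are 200 camera calls.

## Task

The aluminium plate under the small balance rocks on one of its four corners. Press down on the black-dotted corners with the fingertips until you find the one that gives, then press the orange shim tab beside that corner fully flat, leaving the other three tabs standing as they are. Only press: do not pick up or push away anything else, and leave the beaker standing on the balance.

Things in the scene. Friction and masses are not known exactly. Their poses are not given: they have to be found in the camera images.
- base: fixed dark steel base tray, 206 x 240 mm, 25 mm high, with four grey 40 x 42 mm blocks 37 mm high on its left and right sides carrying the shim tabs (324 mm wide over the blocks). Origin: centre of its underside; x away from the robot (front = -x side), y to its left, z up; turned up to 14 degrees either way
- plate: aluminium plate 190 (x) x 226 (y) x 12 mm in the tray on a sprung centre mount, level at rest, its top 38 mm above the work surface; a white balance (80 x 100 mm, rising 30 mm above the plate with its pan) is fixed in its middle. Origin: centre of its underside, axes as the base. One corner, a different one each time and looking the same, stands over a worn foot
- corner_fl (a point): centre of the black dot (20 mm across) on the plate's top at its front-left corner, the place to press; moves with the plate. A firm corner gives under 1.5 mm at 10 N; the rocking one sinks 4 to 5.5 mm at 5 to 8 N, then stops, and springs back level when let go
- corner_fr (a point): centre of the black dot (20 mm across) on the plate's top at its front-right corner, the place to press; moves with the plate. A firm corner gives under 1.5 mm at 10 N; the rocking one sinks 4 to 5.5 mm at 5 to 8 N, then stops, and springs back level when let go
- corner_rl (a point): centre of the black dot (20 mm across) on the plate's top at its rear-left corner, the place to press; moves with the plate. A firm corner gives under 1.5 mm at 10 N; the rocking one sinks 4 to 5.5 mm at 5 to 8 N, then stops, and springs back level when let go
- corner_rr (a point): centre of the black dot (20 mm across) on the plate's top at its rear-right corner, the place to press; moves with the plate. A firm corner gives under 1.5 mm at 10 N; the rocking one sinks 4 to 5.5 mm at 5 to 8 N, then stops, and springs back level when let go
- tab_fl (a point): point on the upper face of the orange shim tab beside the front-left corner, 32 mm from its hinge, mid-width. Tab 28 mm wide, 3 mm thick, 44 mm from hinge to free end; hinge parallel to the base's x, 117 mm from its middle line, 41 mm up; it leans outward from the plate and up. Flat, its upper face is level, 42 mm above the work surface, this point 149 mm from the middle line
- tab_fr (a point): point on the upper face of the orange shim tab beside the front-right corner, 32 mm from its hinge, mid-width. Tab 28 mm wide, 3 mm thick, 44 mm from hinge to free end; hinge parallel to the base's x, 117 mm from its middle line, 41 mm up; it leans outward from the plate and up. Flat, its upper face is level, 42 mm above the work surface, this point 149 mm from the middle line
- tab_rl (a point): point on the upper face of the orange shim tab beside the rear-left corner, 32 mm from its hinge, mid-width. Tab 28 mm wide, 3 mm thick, 44 mm from hinge to free end; hinge parallel to the base's x, 117 mm from its middle line, 41 mm up; it leans outward from the plate and up. Flat, its upper face is level, 42 mm above the work surface, this point 149 mm from the middle line
- tab_rr (a point): point on the upper face of the orange shim tab beside the rear-right corner, 32 mm from its hinge, mid-width. Tab 28 mm wide, 3 mm thick, 44 mm from hinge to free end; hinge parallel to the base's x, 117 mm from its middle line, 41 mm up; it leans outward from the plate and up. Flat, its upper face is level, 42 mm above the work surface, this point 149 mm from the middle line
- shim_fl (a joint): angle of the front-left shim tab, rad: 0 standing at 34 degrees (starts 0 to 0.08), 0.60 flat at its stop. Pressed down from above on its outer half it needs 3 to 8 N and stays where left. Beside the rocking corner it goes all the way; beside a firm corner it jams at about 0.28 and stays there
- shim_fr (a joint): angle of the front-right shim tab, rad: 0 standing at 34 degrees (starts 0 to 0.08), 0.60 flat at its stop. Pressed down from above on its outer half it needs 3 to 8 N and stays where left. Beside the rocking corner it goes all the way; beside a firm corner it jams at about 0.28 and stays there
- shim_rl (a joint): angle of the rear-left shim tab, rad: 0 standing at 34 degrees (starts 0 to 0.08), 0.60 flat at its stop. Pressed down from above on its outer half it needs 3 to 8 N and stays where left. Beside the rocking corner it goes all the way; beside a firm corner it jams at about 0.28 and stays there
- shim_rr (a joint): angle of the rear-right shim tab, rad: 0 standing at 34 degrees (starts 0 to 0.08), 0.60 flat at its stop. Pressed down from above on its outer half it needs 3 to 8 N and stays where left. Beside the rocking corner it goes all the way; beside a firm corner it jams at about 0.28 and stays there
- beaker: small glass beaker 40 mm across, 34 mm high, standing loose on the balance pan; origin under its centre
- tube_rack: white tube rack 70 x 150 mm, 62 mm high with the tubes' caps, behind the stand; origin under its centre
- reagent: amber bottle 44 mm across, 75 mm high with a blue cap, loose beside the stand; origin under its centre
- jar: clear jar 48 mm across, 50 mm high with white lid, loose beside the stand; origin under its centre
- blue_cap: loose blue screw cap 30 mm across, 16 mm high, beside the stand; origin under its centre
- tip_box: open blue box 85 x 120 mm, 50 mm high, to the left; origin under its centre
- brush: small brush 150 mm long lying to the right; origin under its middle

How it is judged:
By the outcome, as a careful person would: the job done as asked, in the order asked, and still so for the second after the job is handed in, with the robot touching nothing.
It also fails if it takes over 48 s, if anything falls off the work surface, if the arm or the gripper's body presses on something with over 40 N, if the wrist force passes 120 N, or if a joint passes its speed limit or range.

## Working session

There is one attempt and no reset: what is moved stays moved. The work goes in short steps, Python scripts to look and compute and a shell command to move; the robot and the scene stay as the last step left them, time stands still between calls to the robot, and variables do not carry over. Pictures are saved under pics/ and viewed, at most 10 in all, crops included, and the job is handed in when it is done.

```bash
mkdir -p pics
python3 - <<'E'
from plant import r, optics
import cv2,numpy as np
for n in ("top","scene"):
    p,d=optics.snapshot(n); np.save(f"pics/{n}_d.npy",d); np.save(f"pics/{n}_p.npy",p)
    cv2.imwrite(f"pics/{n}0.png",p[:,:,::-1])
    c=optics.get_calibration(n); print(n,c)
print(r.get_state(), r.grip_point_offset)
E
```

```text
top {'fx': 540.1390367565691, 'fy': 540.1390367565691, 'cx': 325.8440672338877, 'cy': 244.22041656601888, 'extrinsics': array([[ 0.00782034, -0.9999634 ,  0.00346909, -0.00831511],
       [-0.99730399, -0.00805258, -0.07293764,  0.60635079],
       [ 0.07296291, -0.00288934, -0.99733047,  1.36963021],
       [ 0.        ,  0.        ,  0.        ,  1.        ]])}
scene {'fx': 454.4126144135716, 'fy': 454.4126144135716, 'cx': 323.76790237731035, 'cy': 238.7746805770476, 'extrinsics': array([[-0.26294938,  0.96479531,  0.00525597,  0.14799328],
       [ 0.77988092,  0.21575296, -0.58756822, -0.43609853],
       [-0.56801706, -0.15040167, -0.80915756,  1.45055542],
       [ 0.        ,  0.        ,  0.        ,  1.        ]])}
{'clock': 0.1, 'q': array([-1.13321069,  0.68989976, -0.19454483,  1.56621527,  0.15731995,
        0.90249877, -0.21507332]), 'qd': array([-0.00070718, -0.00328338,  0.00023203, -0.00237404,  0.00157147,
        0.00074481,  0.00147698]), 'joint_torque': array([-3.24745379e-03, -5.28505075e+01, -1.27153616e+00, -1.53836632e+01,
       -5.25481172e-02,  2.01927818e-03,  3.73990724e-05]), 'tool_pos': array([0.24537743, 0.57421343, 0.23799768]), 'eef_rot': array([ 2.00459613e-01,  9.79701629e-01, -8.06515311e-04, -1.05084846e-04]), 'contact_force': array([ 0.34508173,  0.2687613 , -0.18492027]), 'moment': array([ 0.01783833,  0.00937885, -0.04218925]), 'finger_force': 0.0, 'opening': 0.9983267175647305} -0.0187
```

View pics/top0.png

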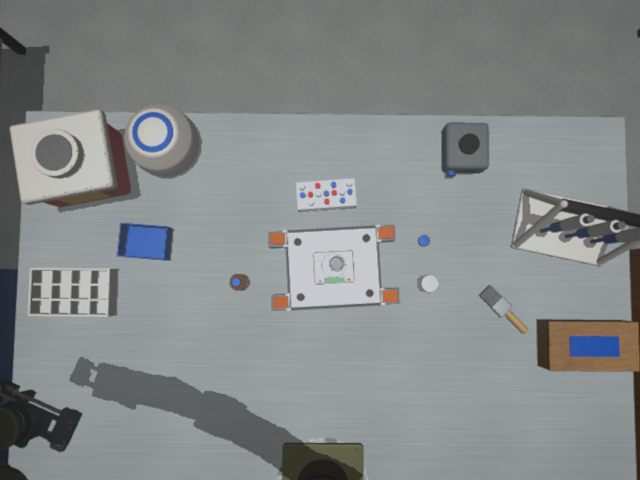

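View pics/scene0.png

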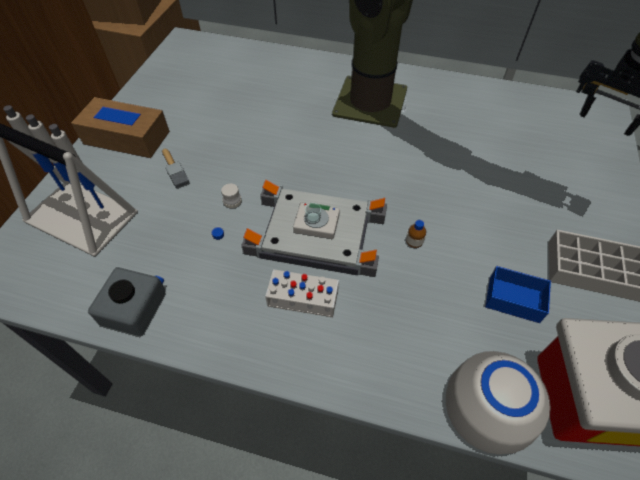

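```bash
cat > h.py <<'E'
import numpy as np,cv2
from plant import r,optics
def w(n,u,v,z):
    c=optics.get_calibration(n);E=c["extrinsics"];R=E[:3,:3];t=E[:3,3]
    d=R.T@np.array([(u-c["cx"])/c["fx"],(v-c["cy"])/c["fy"],1]);o=-R.T@t
    return o+d*(z-o[2])/d[2]
def pose():
    s=r.get_state();x,y,z,k=s["eef_rot"]
    R=np.array([[1-2*(y*y+z*z),2*(x*y-z*k),2*(x*z+y*k)],[2*(x*y+z*k),1-2*(x*x+z*z),2*(y*z-x*k)],[2*(x*z-y*k),2*(y*z+x*k),1-2*(x*x+y*y)]])
    return s,R,s["tool_pos"]
def go(tgt):
    s,R,p=pose();return np.round(R.T@(np.array(tgt)-p)*100,2)
E
python3 - <<'E'
from h import *
p=np.load("pics/top_p.npy");g=p.max(2)
P={}
for n,(u,v) in dict(rl=(295,241),rr=(366,238),fl=(300,296),fr=(370,293)).items():
    s=g[v-7:v+8,u-7:u+8].astype(float);m=np.clip(120-s,0,None)
    yy,xx=np.mgrid[v-7:v+8,u-7:u+8];cu,cv=(m*xx).sum()/m.sum(),(m*yy).sum()/m.sum()
    P[n]=w("top",cu,cv,.038);print(n,s.min(),np.median(s),cu,cv,P[n].round(4))
c=sum(P.values())/4
ex=(P['rl']+P['rr']-P['fl']-P['fr'])/4;ey=(P['rl']+P['fl']-P['rr']-P['fr'])/4
yaw=np.arctan2(ex[1],ex[0]);yaw2=np.arctan2(-ey[0],ey[1])
print(c,np.linalg.norm(ex),np.linalg.norm(ey),np.degrees([yaw,yaw2]))
hsv=cv2.cvtColor(p,cv2.COLOR_RGB2HSV);m=cv2.inRange(hsv,(5,150,120),(18,255,255))
_,_,st,ce=cv2.connectedComponentsWithStats(m)
yw=(yaw+yaw2)/2;A=np.array([[np.cos(yw),-np.sin(yw)],[np.sin(yw),np.cos(yw)]])
for a,b in zip(st,ce):
    if 40<a[4]<1000: q=w("top",*b,.052);print(a,q.round(4),(A.T@(q-c)[:2]).round(4))
b=w("top",337,264,.085);print('beaker',(A.T@(b-c)[:2]).round(3))
s,R,t=pose();print(go([P['fl'][0],P['fl'][1],.12]),np.degrees(np.arctan2(R[1,1],R[0,1])))
E
```

```text
rl 86.0 206.0 297.3960292580982 241.46185997910135 [0.6117 0.0691 0.038 ]
rr 83.0 203.0 365.8714676390155 237.70009115770281 [ 0.6227 -0.1054  0.038 ]
fl 88.0 206.0 300.28052805280527 296.5951595159516 [0.4719 0.0602 0.038 ]
fr 83.0 206.0 369.3754752851711 292.66730038022814 [ 0.4832 -0.1146  0.038 ]
[ 0.54737854 -0.02268986  0.038     ] 0.06998607916680716 0.08748812506201648 [3.71392434 3.65137747]
[379 227  14  11 136] [ 0.6363 -0.1547  0.052 ] [ 0.0803 -0.1374]
[271 234  13  10 125] [0.6181 0.1199 0.052 ] [0.0798 0.1377]
[383 291  15  10 135] [ 0.4767 -0.165   0.052 ] [-0.0797 -0.1375]
[274 297  14  11 128] [0.4589 0.1098 0.052 ] [-0.0798  0.1379]
beaker [ 0.005 -0.009]
[-41.02 -38.36  11.87] 66.87231236363958
```

```bash
python3 -m creep '[{"grip":-1,"spin":7},{"grip":-1,"spin":7},{"grip":-1,"spin":7},{"grip":-1,"spin":7},{"grip":-1,"spin":7},{"grip":-1,"spin":7},{"grip":-1,"spin":7},{"grip":-1,"spin":7}]' 10
python3 -m creep '[{"grip":-1,"spin":7},{"grip":-1}]'
python3 - <<'E'
from h import *
s,R,t=pose();print(go([.4719,.0602,.10]),np.degrees(np.arctan2(R[1,1],R[0,1])),R[:,0].round(3))
E
```

```text
[-41.02 -38.35  13.87] 66.87231236363958 [-0.92   0.393 -0.   ]$[0]: bad value
$[0]: bad value
```

```bash
python3 -m creep '[{"grip":-1,"tx":0,"ty":0,"tz":0,"spin":7},{"grip":-1,"tx":0,"ty":0,"tz":0,"spin":7},{"grip":-1,"tx":0,"ty":0,"tz":0,"spin":7},{"grip":-1,"tx":0,"ty":0,"tz":0,"spin":7},{"grip":-1,"tx":0,"ty":0,"tz":0,"spin":7},{"grip":-1,"tx":0,"ty":0,"tz":0,"spin":7},{"grip":-1,"tx":0,"ty":0,"tz":0,"spin":7},{"grip":-1,"tx":0,"ty":0,"tz":0,"spin":7}]' 10
python3 -m creep '[{"grip":-1,"tx":0,"ty":0,"tz":0,"spin":7},{"grip":-1,"tx":0,"ty":0,"tz":0,"spin":0}]'
python3 - <<'E'
from h import *
s,R,t=pose();print(go([.4719,.0602,.10]),np.degrees(np.arctan2(R[1,1],R[0,1])),R[:,0].round(3))
E
```

```text
clock: 0.77
tool_pos: [0.2453, 0.5744, 0.2383]
eef_rot: [0.639, 0.769, -0.0, 0.0]
contact_force: [-0.0, 0.6, -1.1]
opening: 0.418
finger_force: 0.0
clock: 0.93
tool_pos: [0.2452, 0.5745, 0.2382]
eef_rot: [0.684, 0.73, -0.0, 0.0]
contact_force: [-0.6, 0.3, -0.1]
opening: 0.266
finger_force: 0.0
[-52.77  19.29  13.89] 3.7075755426624264 [-0.065  0.998 -0.001]
```

```bash
python3 -m creep '[{"grip":-1,"tx":-3.8,"ty":1.4,"tz":0,"spin":0},{"grip":-1,"tx":-3.8,"ty":1.4,"tz":0,"spin":0},{"grip":-1,"tx":-3.8,"ty":1.4,"tz":0,"spin":0},{"grip":-1,"tx":-3.8,"ty":1.4,"tz":0,"spin":0},{"grip":-1,"tx":-3.8,"ty":1.4,"tz":0,"spin":0},{"grip":-1,"tx":-3.8,"ty":1.4,"tz":0,"spin":0},{"grip":-1,"tx":-3.8,"ty":1.4,"tz":0,"spin":0},{"grip":-1,"tx":-3.8,"ty":1.4,"tz":0,"spin":0}]'
python3 -m creep '[{"grip":-1,"tx":-3.8,"ty":1.4,"tz":1,"spin":0},{"grip":-1,"tx":-3.8,"ty":1.4,"tz":1,"spin":0},{"grip":-1,"tx":-3.8,"ty":1.4,"tz":2,"spin":0},{"grip":-1,"tx":-3.8,"ty":1.4,"tz":2,"spin":0},{"grip":-1,"tx":-3.8,"ty":1.4,"tz":2,"spin":0},{"grip":-1,"tx":-3.8,"ty":1.4,"tz":2,"spin":0},{"grip":-1,"tx":0,"ty":0,"tz":2,"spin":0},{"grip":-1,"tx":0,"ty":0,"tz":0,"spin":0}]'
python3 - <<'E'
from h import *
s,R,t=pose();print(go([.4719,.0602,.04]),np.degrees(np.arctan2(R[1,1],R[0,1])),R[:,2].round(3))
p,d=optics.snapshot("top");cv2.imwrite("pics/t1.png",cv2.resize(p[190:350,220:450,::-1],None,fx=3,fy=3))
E
```

```text
clock: 1.6
tool_pos: [0.3781, 0.2772, 0.2387]
eef_rot: [0.681, 0.732, 0.0, 0.0]
contact_force: [0.6, 0.0, 0.4]
opening: 0.007
finger_force: 0.0
clock: 2.27
tool_pos: [0.4708, 0.0657, 0.1222]
eef_rot: [0.684, 0.73, -0.002, -0.001]
contact_force: [0.0, -0.3, -0.1]
opening: 0.008
finger_force: 0.0
[-0.55  0.11  8.22] 3.739015667424713 [-0.005 -0.002 -1.   ]
```

View pics/t1.png

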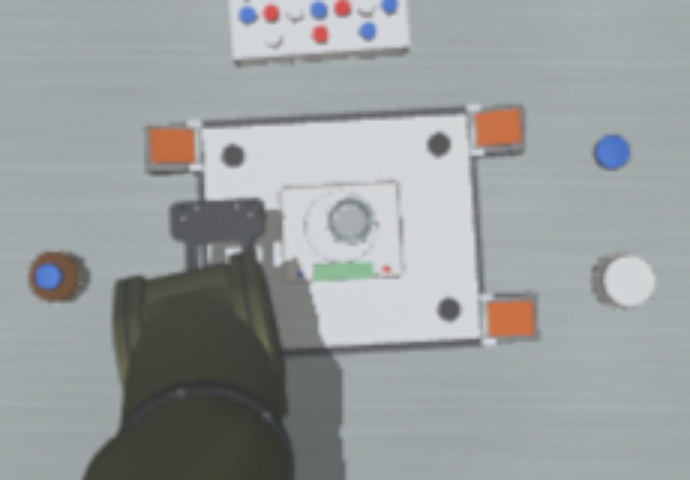

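The gripper stands over the front-left corner, its long side along the plate's x, clear of the beaker (crop px 350,220); the other three dots and tabs are visible. Descending.

```bash
python3 -m creep '[{"grip":-1,"tx":-0.4,"ty":0.1,"tz":2,"spin":0},{"grip":-1,"tx":0,"ty":0,"tz":2,"spin":0},{"grip":-1,"tx":0,"ty":0,"tz":2,"spin":0},{"grip":-1,"tx":0,"ty":0,"tz":1.2,"spin":0},{"grip":-1,"tx":0,"ty":0,"tz":0,"spin":0},{"grip":-1,"tx":0,"ty":0,"tz":0,"spin":0}]'
python3 -c "
from h import *
print(go([.4719,.0602,.038]))"
```

```text
clock: 2.82
tool_pos: [0.4729, 0.0667, 0.0536]
eef_rot: [0.681, 0.732, 0.0, -0.0]
contact_force: [0.0, -0.5, 0.3]
opening: 0.007
finger_force: 0.0
[-0.64 -0.15  1.56]
```

```bash
python3 -m creep '[{"grip":-1,"tx":-0.6,"ty":-0.1,"tz":0.5,"spin":0},{"grip":-1,"tx":0,"ty":0,"tz":0.5,"spin":0},{"grip":-1,"tx":0,"ty":0,"tz":0.3,"spin":0},{"grip":-1,"tx":0,"ty":0,"tz":0,"spin":0},{"grip":-1,"tx":0,"ty":0,"tz":0,"spin":0}]'
python3 -m creep '[{"grip":-1,"tx":0,"ty":0,"tz":0.2,"spin":0},{"grip":-1,"tx":0,"ty":0,"tz":0,"spin":0},{"grip":-1,"tx":0,"ty":0,"tz":0,"spin":0}]'
python3 -c "
from h import *
print(go([.4719,.0602,.038]))"
```

```text
clock: 3.23
tool_pos: [0.4725, 0.0588, 0.04]
eef_rot: [0.683, 0.731, 0.0, -0.0]
contact_force: [0.4, -0.2, -0.0]
opening: 0.004
finger_force: 0.0
clock: 3.48
tool_pos: [0.4728, 0.0589, 0.0383]
eef_rot: [0.683, 0.731, 0.0, 0.0]
contact_force: [-0.1, 0.2, 4.4]
opening: 0.002
finger_force: 2.3
[ 0.14 -0.08  0.03]
```

Contact at 0.0383. Increase gradually.

```bash
python3 -m creep '[{"grip":-1,"tx":0,"ty":0,"tz":0.1,"spin":0},{"grip":-1,"tx":0,"ty":0,"tz":0,"spin":0},{"grip":-1,"tx":0,"ty":0,"tz":0,"spin":0}]'
python3 -m creep '[{"grip":-1,"tx":0,"ty":0,"tz":0.1,"spin":0},{"grip":-1,"tx":0,"ty":0,"tz":0,"spin":0},{"grip":-1,"tx":0,"ty":0,"tz":0,"spin":0}]'
```

```text
clock: 3.73
tool_pos: [0.4727, 0.0589, 0.0382]
eef_rot: [0.683, 0.731, 0.001, 0.0]
contact_force: [-2.0, 1.1, 15.9]
opening: 0.006
finger_force: 8.2
clock: 3.98
tool_pos: [0.4727, 0.0589, 0.0381]
eef_rot: [0.683, 0.731, 0.001, 0.001]
contact_force: [-2.6, 0.1, 28.0]
opening: 0.004
finger_force: 13.9
```

```bash
python3 -m creep '[{"grip":-1,"tx":0,"ty":0,"tz":-2.5,"spin":0},{"grip":-1,"tx":0,"ty":3.5,"tz":0,"spin":0},{"grip":-1,"tx":0,"ty":3.5,"tz":0,"spin":0},{"grip":-1,"tx":0.1,"ty":3.5,"tz":0,"spin":0},{"grip":-1,"tx":0,"ty":3.5,"tz":0,"spin":0},{"grip":-1,"tx":0,"ty":0,"tz":0.5,"spin":0},{"grip":-1,"tx":0,"ty":0,"tz":0.5,"spin":0},{"grip":-1,"tx":0,"ty":0,"tz":0.5,"spin":0}]'
python3 -m creep '[{"grip":-1,"tx":0,"ty":0,"tz":0.3,"spin":0},{"grip":-1,"tx":0,"ty":0,"tz":0,"spin":0},{"grip":-1,"tx":0,"ty":0,"tz":0,"spin":0}]'
python3 -c "
from h import *
print(go([.6117,.0691,.038]))"
```

```text
clock: 4.65
tool_pos: [0.6106, 0.069, 0.045]
eef_rot: [0.683, 0.731, -0.001, -0.001]
contact_force: [-0.3, -0.5, -0.6]
opening: 0.006
finger_force: 0.0
clock: 4.9
tool_pos: [0.6108, 0.0691, 0.0425]
eef_rot: [0.683, 0.731, -0.001, -0.001]
contact_force: [-0.2, -0.6, -0.1]
opening: 0.007
finger_force: 0.0
[-0.01  0.09  0.45]
```

```bash
python3 -m creep '[{"grip":-1,"tx":0,"ty":0,"tz":0.3,"spin":0},{"grip":-1,"tx":0,"ty":0,"tz":0.2,"spin":0},{"grip":-1,"tx":0,"ty":0,"tz":0,"spin":0},{"grip":-1,"tx":0,"ty":0,"tz":0,"spin":0}]'
python3 -m creep '[{"grip":-1,"tx":0,"ty":0,"tz":0.1,"spin":0},{"grip":-1,"tx":0,"ty":0,"tz":0,"spin":0},{"grip":-1,"tx":0,"ty":0,"tz":0,"spin":0}]'
```

```text
clock: 5.23
tool_pos: [0.6119, 0.0692, 0.0379]
eef_rot: [0.683, 0.731, -0.0, -0.0]
contact_force: [-0.6, 0.2, 0.5]
opening: 0.001
finger_force: 0.2
clock: 5.48
tool_pos: [0.6121, 0.0693, 0.0371]
eef_rot: [0.683, 0.731, 0.0, -0.0]
contact_force: [0.4, 0.0, 1.7]
opening: 0.002
finger_force: 1.0
```

Softer here; continuing.

```bash
for i in 1 2; do echo; done; python3 -m creep '[{"grip":-1,"tx":0,"ty":0,"tz":0.2,"spin":0},{"grip":-1,"tx":0,"ty":0,"tz":0,"spin":0},{"grip":-1,"tx":0,"ty":0,"tz":0,"spin":0}]'
python3 -m creep '[{"grip":-1,"tx":0,"ty":0,"tz":0.2,"spin":0},{"grip":-1,"tx":0,"ty":0,"tz":0,"spin":0},{"grip":-1,"tx":0,"ty":0,"tz":0,"spin":0}]'
python3 -m creep '[{"grip":-1,"tx":0,"ty":0,"tz":0.1,"spin":0},{"grip":-1,"tx":0,"ty":0,"tz":0,"spin":0},{"grip":-1,"tx":0,"ty":0,"tz":0,"spin":0}]'
```

```text
clock: 5.73
tool_pos: [0.6123, 0.0694, 0.0353]
eef_rot: [0.683, 0.731, 0.0, 0.0]
contact_force: [-0.6, 0.5, 5.4]
opening: 0.001
finger_force: 2.8
clock: 5.98
tool_pos: [0.6124, 0.0695, 0.0338]
eef_rot: [0.683, 0.731, 0.0, 0.0]
contact_force: [-2.0, 1.5, 8.3]
opening: 0.008
finger_force: 4.3
clock: 6.23
tool_pos: [0.6124, 0.0695, 0.0335]
eef_rot: [0.683, 0.731, 0.0, 0.0]
contact_force: [-3.6, 0.9, 13.4]
opening: 0.008
finger_force: 7.1
```

Rear-left sinks 4.5 mm and then stops, so it is the rocking corner. Lifting and moving above its tab.

```bash
python3 -m creep '[{"grip":-1,"tx":0,"ty":0,"tz":-4,"spin":0},{"grip":-1,"tx":0,"ty":0,"tz":-2.5,"spin":0},{"grip":-1,"tx":2,"ty":0.9,"tz":0,"spin":0},{"grip":-1,"tx":2,"ty":0,"tz":0,"spin":0},{"grip":-1,"tx":2.1,"ty":0,"tz":0,"spin":0},{"grip":-1,"tx":0,"ty":0,"tz":0,"spin":0},{"grip":-1,"tx":0,"ty":0,"tz":0,"spin":0}]'
python3 - <<'E'
from h import *
print(go([.6175,.1311,.042]))
p,d=optics.snapshot("scene");cv2.imwrite("pics/s2.png",cv2.resize(p[150:310,210:440,::-1],None,fx=3,fy=3))
E
```

```text
clock: 6.82
tool_pos: [0.6166, 0.1322, 0.0966]
eef_rot: [0.682, 0.732, 0.0, -0.0]
contact_force: [0.6, -0.0, 0.4]
opening: 0.006
finger_force: 0.0
[-0.12  0.08  5.46]
```

View pics/s2.png

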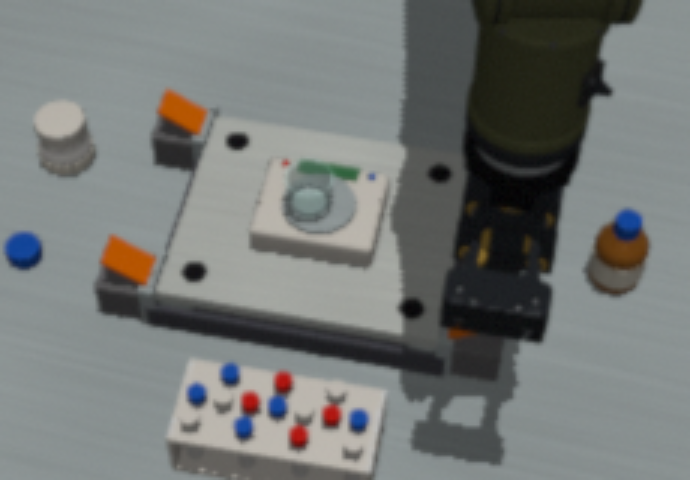

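The fingertips hang over the rear-left tab (crop px 460,330); beaker and other objects stand. Pressing.

```bash
python3 -m creep '[{"grip":-1,"tx":-0.1,"ty":0.1,"tz":2,"spin":0},{"grip":-1,"tx":0,"ty":0,"tz":0.8,"spin":0},{"grip":-1,"tx":0,"ty":0,"tz":0.4,"spin":0},{"grip":-1,"tx":0,"ty":0,"tz":0.3,"spin":0},{"grip":-1,"tx":0,"ty":0,"tz":0.3,"spin":0},{"grip":-1,"tx":0,"ty":0,"tz":0.3,"spin":0},{"grip":-1,"tx":0,"ty":0,"tz":0,"spin":0}]'
python3 -m creep '[{"grip":-1,"tx":0,"ty":0,"tz":0.3,"spin":0},{"grip":-1,"tx":0,"ty":0,"tz":0.3,"spin":0},{"grip":-1,"tx":0,"ty":0,"tz":0.2,"spin":0},{"grip":-1,"tx":0,"ty":0,"tz":0,"spin":0},{"grip":-1,"tx":0,"ty":0,"tz":0,"spin":0}]'
```

```text
clock: 7.45
tool_pos: [0.6182, 0.1296, 0.0558]
eef_rot: [0.683, 0.731, 0.0, 0.0]
contact_force: [0.7, 0.0, 0.9]
opening: 0.004
finger_force: 0.2
clock: 7.87
tool_pos: [0.6179, 0.1292, 0.0477]
eef_rot: [0.683, 0.73, -0.0, 0.0]
contact_force: [0.3, -0.9, -0.3]
opening: 0.006
finger_force: 0.1
```

```bash
python3 -m creep '[{"grip":-1,"tx":0.1,"ty":0,"tz":0.2,"spin":0},{"grip":-1,"tx":0,"ty":0,"tz":0.2,"spin":0},{"grip":-1,"tx":0,"ty":0,"tz":0,"spin":0}]'
python3 -m creep '[{"grip":-1,"tx":0,"ty":0,"tz":0.2,"spin":0},{"grip":-1,"tx":0,"ty":0,"tz":0,"spin":0},{"grip":-1,"tx":0,"ty":0,"tz":0,"spin":0}]'
```

```text
clock: 8.12
tool_pos: [0.6178, 0.1301, 0.0435]
eef_rot: [0.683, 0.73, -0.0, 0.0]
contact_force: [-0.1, 0.9, 0.1]
opening: 0.007
finger_force: 0.0
clock: 8.37
tool_pos: [0.6179, 0.1304, 0.0425]
eef_rot: [0.683, 0.73, -0.0, 0.0]
contact_force: [-1.8, -1.7, 6.2]
opening: 0.006
finger_force: 3.0
```

```bash
python3 -m creep '[{"grip":-1,"tx":0,"ty":0,"tz":0.1,"spin":0},{"grip":-1,"tx":0,"ty":0,"tz":0,"spin":0},{"grip":-1,"tx":0,"ty":0,"tz":0,"spin":0}]'
python3 -m creep '[{"grip":-1,"tx":0,"ty":0,"tz":0.1,"spin":0},{"grip":-1,"tx":0,"ty":0,"tz":0,"spin":0},{"grip":-1,"tx":0,"ty":0,"tz":0,"spin":0}]'
```

```text
clock: 8.62
tool_pos: [0.618, 0.1304, 0.0423]
eef_rot: [0.683, 0.73, -0.0, 0.0]
contact_force: [-3.5, -1.9, 11.9]
opening: 0.007
finger_force: 6.0
clock: 8.87
tool_pos: [0.618, 0.1304, 0.0422]
eef_rot: [0.683, 0.73, 0.0, 0.0]
contact_force: [-3.7, -1.9, 17.3]
opening: 0.004
finger_force: 9.0
```

Hard stop at 42 mm, so the tab is flat. Retracting and checking.

```bash
python3 -m creep '[{"grip":-1,"tx":0,"ty":0,"tz":-1,"spin":0},{"grip":-1,"tx":0,"ty":0,"tz":-3,"spin":0},{"grip":-1,"tx":0,"ty":0,"tz":-4,"spin":0},{"grip":-1,"tx":0,"ty":0,"tz":-4,"spin":0},{"grip":-1,"tx":3.5,"ty":-2,"tz":0,"spin":0},{"grip":-1,"tx":3.5,"ty":-2,"tz":0,"spin":0},{"grip":-1,"tx":3.5,"ty":-2,"tz":0,"spin":0},{"grip":-1,"tx":3.5,"ty":-2,"tz":0,"spin":0}]'
python3 -m creep '[{"grip":-1,"tx":3.5,"ty":-2,"tz":0,"spin":0},{"grip":-1,"tx":3.5,"ty":-2,"tz":0,"spin":0},{"grip":-1,"tx":3.5,"ty":0,"tz":0,"spin":0},{"grip":-1,"tx":3.5,"ty":0,"tz":0,"spin":0},{"grip":-1,"tx":0,"ty":0,"tz":0,"spin":0},{"grip":-1,"tx":0,"ty":0,"tz":0,"spin":0}]'
python3 - <<'E'
from h import *
p,d=optics.snapshot("scene");cv2.imwrite("pics/s3.png",cv2.resize(p[150:310,210:440,::-1],None,fx=3,fy=3))
E
```

```text
clock: 9.53
tool_pos: [0.5275, 0.2665, 0.1603]
eef_rot: [0.683, 0.73, 0.0, -0.0]
contact_force: [-0.0, 0.1, -0.4]
opening: 0.006
finger_force: 0.0
clock: 10.03
tool_pos: [0.4777, 0.405, 0.1596]
eef_rot: [0.681, 0.732, 0.0, -0.001]
contact_force: [0.4, -1.4, -0.1]
opening: 0.004
finger_force: 0.0
```

View pics/s3.png

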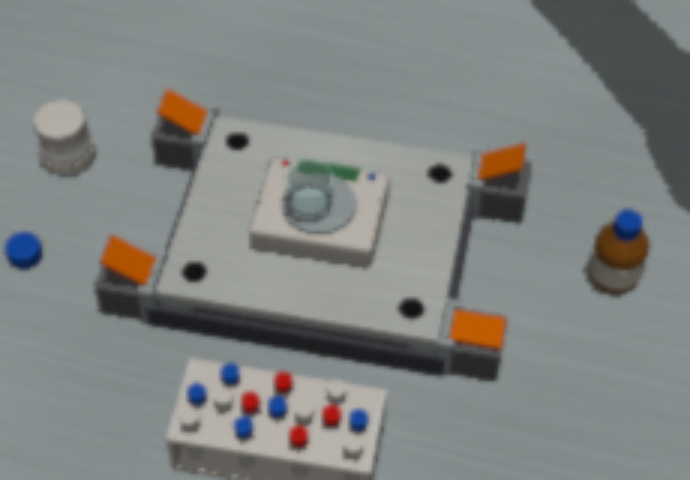

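The rear-left tab (480,328) lies flat, the other three stand, and the beaker is still on the balance at (310,200).

```bash
python3 -c "
from plant import workorder
print(workorder.finish_job())"
```

```text
the job is handed in; nothing more can be done
None
```

The rear-left corner is the one that rocks (it sank about 4.5 mm, then stopped); its shim tab is pressed flat, the other three tabs and the beaker are still standing, and the job is handed in; I pressed only front-left (firm) and rear-left, not the two right corners.

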